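Flip the module cover onto the inspection plate

TASK

Using only the fingertips or the outside of the fingers, push the flat black cover up against the front step of the blue inspection plate, tip it up on the edge that rests against the step and turn it over that step so that it lies flat on the plate with its silver pad up. Then push it along the plate until it sits flush against the dark fence at the back, the whole cover on the plate. Never pick the cover up off its supports, and leave everything else on the bench where it is.

Things in the scene. Friction and masses are not known exactly. Their poses are not given: they have to be found in the camera images.
- cover: The part to flip: flat black plastic cover, 96 mm (its x) by 120 mm (its y) by 10 mm thick, about 0.16 kg, loose on the bench, 15 to 45 mm short of the step, up to 0.12 rad askew and 20 mm to one side. Origin at its very middle (5 mm from each face). Its +z face (black ribs) is up at the start, its -z face has the silver pad. Its x points from the robot towards the step.
- cover_far (a point): Middle of the cover's edge face nearest the plate at the start (cover x = +48 mm, half thickness). This is the edge that butts against the step.
- cover_near (a point): Middle of the cover's edge face nearest the robot at the start (cover x = -48 mm, half thickness). With the far edge butted on the step, a fingertip pressed on this edge with a few newtons and moved up drags it up by friction, and the cover pivots on its far edge.
- plate: Inspection plate fixed to the bench: blue slab 200 mm wide (its y), 140 mm deep (its x), top 12 mm above the bench. Origin at bench height, at the foot of its front step, mid width; x points away from the robot across the slab, z up. The front step is a plain upright wall at plate x = 0, 12 mm high.
- step_edge (a point): Middle of the upper edge of the plate's front step (yellow line), 12 mm above the bench.
- fence (a point): Middle of the foot of the fence's front face, at plate x = 130 mm, z = 12 mm. The dark steel fence runs along the back of the slab over its full width, 10 mm thick, its top 22 mm above the bench. A cover seated against it has its middle 48 mm in front of this face (plate x = 82 mm).
- gauge: Bystander, leave alone: steel plug gauge standing upright, 22 mm diameter, 62 mm tall, origin centre of underside.
- tape_roll: Bystander, leave alone: roll of yellow tape lying flat, 76 mm outer diameter, 24 mm tall, origin centre of underside.
- block: Bystander, leave alone: dark steel gauge block 50 x 35 x 30 mm, origin centre of underside.
- cleaner: Bystander, leave alone: white bottle with red cap, 60 mm diameter, 150 mm tall, origin centre of underside.
- cap_cup: Bystander, leave alone: orange plastic cup, 72 mm across, 75 mm tall, origin centre of underside.
- dust_brush: Bystander, leave alone: brush lying on the bench.
There are look-alikes about, which are no part of the job. There is more than one size of the cover; the job needs the smallest.

How it is judged (in metres and radians):
On the way, in this order (a step that is already met when the one before it is completed fails the run):
1. the cover's far edge has been pushed against the front step of the plate (x of cover_far in the frame of plate between -0.005 and 0.005 m and z of cover_far in the frame of plate below 0.012 m and angle between cover's own z axis and vertical below 0.4 rad).
2. the cover is tipped up on its far edge, which still rests at the foot of the step (angle between cover's own z axis and vertical between 0.9 and 1.9 rad and x of cover_far in the frame of plate between -0.025 and 0.01 m and z of cover_far in the frame of plate below 0.02 m).
3. the cover lies flat on the plate, silver pad up (angle between cover's own z axis and vertical above 3 rad and z of cover in the frame of plate between 0.013 and 0.021 m), for 0.1 s.
At the end, for the whole second after the job is handed in: The cover lies flat on the inspection plate, silver pad up (within 0.14 rad), flush against the back fence (its middle 77 to 87 mm behind the front step, square within 0.09 rad), wholly on the plate (its middle within 40 mm of the plate's middle line), at rest (all of step 3 and x of cover in the frame of plate between 0.077 and 0.087 m and y of cover in the frame of plate between -0.04 and 0.04 m and angle between the x axis of cover and the x axis of plate, either way round below 0.09 rad and linear speed of cover below 0.01 m/s); the robot touches nothing.
It fails at once if the cover is picked up: both its far and near edges are more than 32 mm above the bench (height (world z) of each of cover_far, cover_near above 0.032 m).
It fails at once if the arm or the gripper body, not the fingers, presses on the cover with over 3 N (contact force between the arm and cover above 3 N).
It fails at once if one of the bystanders is moved more than 20 mm (distance of any of gauge, tape_roll, block, cleaner, cap_cup, dust_brush from where it was at the start of the episode above 0.02 m).
It also fails if it takes over 50 s, if anything falls off the work surface, if the arm or the gripper's body presses on something with over 40 N, if the wrist force passes 120 N, or if a joint passes its speed limit or range.

ROBOT

A 6-joint arm with a two-finger parallel gripper is mounted at the origin on the work surface. World frame = base frame: x ahead of the robot, y to its left, z up, the work surface at z = 0. Lengths are in mm, angles in rad, forces in N, time in s.
With the tool pointing down it reaches from about 350 to 975 mm from the base axis. Payload 7.1 kg.
Tool frame: the origin (TCP) lies on the front face of the gripper's body, between the roots of the fingers; the fingertips stand 80 mm ahead of it and the grasp point (between the pads) lies 61 mm ahead of it (ctrl.tcp_to_grasp is the distance from the TCP to the grasp point, in mm); z points along the fingers, y is the direction in which the jaws open and shut (so a half turn about z gives the same grasp; the last joint's range is limited). The gripper opens to 88 mm and grips with 3 to 60 N. Pads are 20 mm wide; open, the fingers measure 115 mm over their backs; the gripper's body (75 mm by 178 mm) begins 61 mm behind the grasp point.
Start: joints at [1.217, 0.423, 1.63, -0, 1.089, -0.019], TCP at [205.331, 590.292, 302.675] pointing down, gripper open.
Joint ranges: [-3, 3], [-0.9, 2.11], [0.09, 2.58], [-1.31, 4.45], [0.11, 2.69], [-2.54, 2.54]. Speed limits (rad/s): [2.39, 2.39, 3.01, 3.14, 3.14, 3.14].

INTERFACE

Orientations are given as a rotation vector (axis times angle).
In Python, from workcell import telemetry, get_image, ctrl gives the robot as it stands.
- The arm moves only by the tool send_rows, never from a script. Its argument "rows" is a list of rows, each a list of 5 numbers: the shift along the tool's x, y, z in m, then the turn about the tool's z in rad, then the opening, from -1 (shut) to 1 (fully open). A call has 1 to 5 rows; each row shifts and turns the commanded pose from where the row before left it, along the tool's axes as they then stand; what a row does not reach is not made up. A row lasts 1/10 s, in which the tool goes at most 50 mm and 8.59 degrees, less where a joint would pass 70% of its speed; a pose out of reach is approached as far as the arm can. A call with a gripper value outside its range is refused whole. The fingers move at their own pace and stop on an object; the grip force is fixed at half the most. Time passes only in rows, so rows that do not move let the fingers close. It gives the time, the measured TCP pose, the force and the opening at its end, in the units of the state.
- telemetry.get_obs(): the state, without advancing time (a new reading comes with each control period).
- get_image(name): name is "side" or "top" or "wrist"; returns a dict with "color" (400x640x3 uint8, blue, green, red), "z_map" (400x640 float32, mm along the optical axis (not along the pixel's ray), 0 where there is no reading), "camera_matrix" (3x3 intrinsics, pixels), "k1" (the pictures are not rectified: a ray, as slopes to the right and down, at radius r is drawn at 1 + k1 r^2 times it, then the intrinsics apply), "rvec" (rotation vector, rad) and "tvec" (3), from world to camera coordinates, as OpenCV has them. Camera axes: x right, y down, z forward; pixel columns grow to the right and rows downward; lengths in mm; the calibration is good to about 2 mm. A picture is of the moment at which its call begins.
- ctrl.close_job(): hands the job in, once; it reports no verdict.
The state is a dict: "t": time; "qpos": joint angles; "qvel": joint speeds; "joint_torque": joint torques, N m; "ee_pos": TCP position; "orientation": TCP orientation; "ft_force": force on the tool from outside, world axes, zero at the start; "moment": the same for the moment, N m; "width": finger opening in mm.
Only numpy, scipy, OpenCV 4.12 (cv2) and the standard library are available. Lean on these libraries where they do the work, as an engineer would, in place of code of your own. Each camera call takes 0.05 s, during which the arm holds its last target.

## Working session

There is one attempt and no reset: what is moved stays moved. The work goes in short steps, Python scripts to look and compute and a tool call to move; the robot and the scene stay as the last step left them, time stands still between calls to the robot, and variables do not carry over. Pictures are saved under pics/ and viewed, and the job is handed in when it is done.

Besides the shell and the picture viewer there is one more tool, called after "Request:" as a command line: name --pt "numbers of a row" for each row, then --argument value for the rest. send_rows: Moves the arm, as the interface text tells. Its arguments: {"type":"object","properties":{"rows":{"type":"array"}},"required":["rows"]}

```bash
ls; mkdir -p pics; cat > h.py <<'E'
import numpy as np, cv2
from workcell import telemetry, get_image, ctrl
E
python3 - <<'E'
from h import *
o=telemetry.get_obs()
for k,v in o.items(): print(k,v)
for n in ["side","top","wrist"]:
    im=get_image(n); cv2.imwrite(f"pics/{n}0.png",im["color"]); print(n,im["camera_matrix"],im["k1"],im["rvec"],im["tvec"])
E
```

```text
pics
t 0.0
qpos [ 1.21698119e+00  4.23826504e-01  1.63069883e+00  1.25456546e-05
  1.08861218e+00 -1.89919795e-02]
qvel [ 0.000858   -0.00228878 -0.00078554 -0.00047533  0.00014525  0.00084716]
joint_torque [-1.10322026e-04 -5.44621825e+01 -2.73658723e+01  6.45474158e-02
  2.28841428e-02 -1.20419559e-04]
ee_pos [205.19111581 589.88733058 301.90709411]
orientation [-5.23445055e-01 -3.09737576e+00  2.38116890e-03]
ft_force [-0.24208109 -0.13290143 -0.37846515]
moment [ 0.03286728  0.01376052 -0.01201235]
width 87.90480510828964
side [[503.44962395   0.         318.09747723]
 [  0.         503.44962395 197.58176564]
 [  0.           0.           1.        ]] 0.05020005140210874 [ 0.1086012  -2.83874484  1.27484101] [ 514.29451978   75.26510358 1554.61360527]
top [[377.53701145   0.         316.94472556]
 [  0.         377.53701145 199.23764839]
 [  0.           0.           1.        ]] -0.09248612204354645 [ 2.15000968 -2.1319522   0.15908691] [ -26.21563445  520.31041041 1080.00177753]
wrist [[292.84892019   0.         315.00256096]
 [  0.         292.84892019 197.73241623]
 [  0.           0.           1.        ]] 0.0187539491411247 [-2.37445536 -1.68942279 -0.22427933] [-623.94944355  -32.77733904  391.2275259 ]
```

View pics/top0.png

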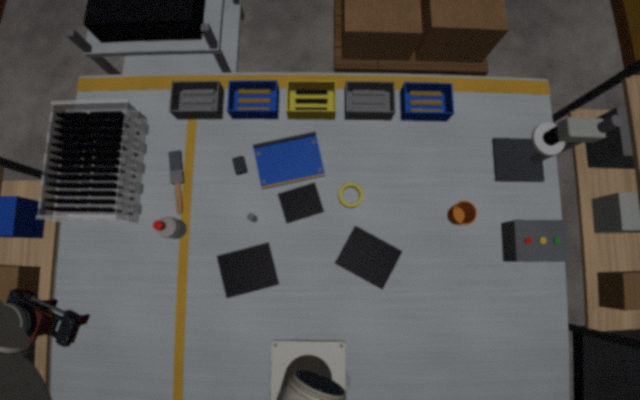

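View pics/side0.png

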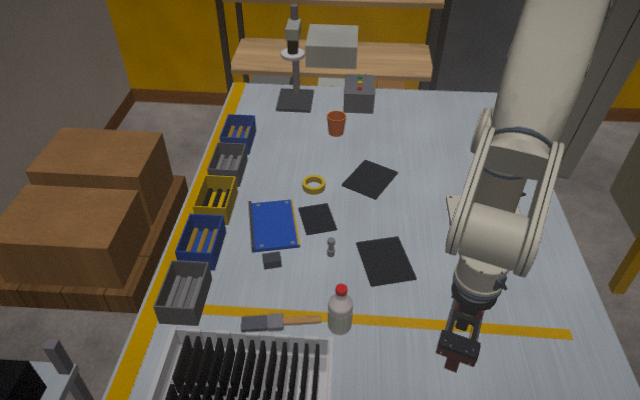

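View pics/wrist0.png

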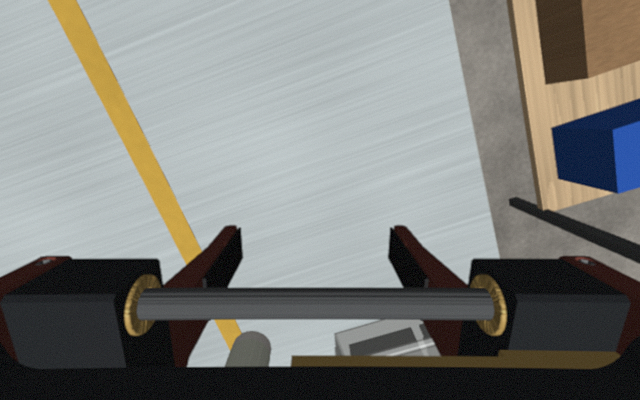

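The top view (up = +x, left = +y) shows the smallest black cover at about (301,202). It sits in front of the blue plate at (289,160), with the gauge at (252,217), the tape at (350,195) and the block at (239,165). I'll measure next.

```bash
cat > h.py <<'E'
import numpy as np, cv2
from workcell import telemetry, get_image, ctrl
def undist(im,uv):
    K=np.array(im["camera_matrix"]); 
    d=np.array([im["k1"],0,0,0,0.])
    return cv2.undistortPoints(np.float64(uv).reshape(-1,1,2),K,d).reshape(-1,2)
def ray(im,uv,z):
    R=cv2.Rodrigues(np.float64(im["rvec"]))[0]; t=np.float64(im["tvec"]).ravel()
    n=undist(im,uv); d=np.c_[n,np.ones(len(n))]@R; c=-R.T@t
    s=(z-c[2])/d[:,2]; return c+d*s[:,None]
def proj(im,P):
    return cv2.projectPoints(np.float64(P).reshape(-1,1,3),np.float64(im["rvec"]),np.float64(im["tvec"]),np.float64(im["camera_matrix"]),np.array([im["k1"],0,0,0,0.]))[0].reshape(-1,2)
E
python3 - <<'E'
from h import *
for name in ["top","side"]:
    im=get_image(name); c=im["color"]; hsv=cv2.cvtColor(c,cv2.COLOR_BGR2HSV)
    roi=np.zeros(c.shape[:2],np.uint8)
    if name=="top": roi[125:230,225:380]=255
    else: roi[185:270,235:345]=255
    black=((hsv[...,2]<75)&(hsv[...,1]<130)).astype(np.uint8)*255&roi
    blue=cv2.inRange(hsv,(100,120,60),(130,255,255))&roi
    yel=cv2.inRange(hsv,(18,90,90),(35,255,255))&roi
    for nm,m,z in [("black",black,10),("blue",blue,12),("yel",yel,12)]:
        cs,_=cv2.findContours(m,cv2.RETR_EXTERNAL,cv2.CHAIN_APPROX_NONE)
        for k in cs:
            if cv2.contourArea(k)<25: continue
            P=ray(im,k.reshape(-1,2).astype(float),z)[:,:2].astype(np.float32)
            r=cv2.minAreaRect(P); print(name,nm,cv2.contourArea(k),np.round(r[0],1),np.round(r[1],1),round(r[2],2),np.round(cv2.boxPoints(r),0).tolist())
    x0,y0,x1,y1=(220,120,380,230) if name=="top" else (230,180,350,280)
    cv2.imwrite(f"pics/{name}c.png",cv2.resize(c[y0:y1,x0:x1],None,fx=5,fy=5,interpolation=cv2.INTER_CUBIC))
E
```

```text
top black 1112.0 [515.2  28.7] [ 94.3 117.2] 17.77 [[452.0, 70.0], [488.0, -41.0], [578.0, -13.0], [542.0, 99.0]]
top black 171.5 [630.7 219.6] [55.4 36. ] 14.68 [[599.0, 230.0], [608.0, 195.0], [662.0, 209.0], [653.0, 244.0]]
top black 115.5 [713.5  83.3] [  9.6 197.6] 12.67 [[687.0, 179.0], [730.0, -14.0], [740.0, -12.0], [697.0, 181.0]]
top blue 2320.5 [648.4  68.2] [123.3 196.1] 12.66 [[567.0, 150.0], [610.0, -41.0], [730.0, -14.0], [687.0, 177.0]]
top yel 433.0 [ 540.3 -123.9] [70.2 71.2] 89.99 [[505.0, -159.0], [576.0, -159.0], [576.0, -89.0], [505.0, -89.0]]
side black 212.5 [631.5 214.2] [47.4 54. ] 12.93 [[602.0, 235.0], [614.0, 183.0], [661.0, 193.0], [649.0, 246.0]]
side black 780.0 [517.1  34.6] [ 93.8 122.1] 18.13 [[454.0, 78.0], [492.0, -38.0], [581.0, -9.0], [543.0, 107.0]]
side black 42.5 [713.3  78.5] [  5.9 208.8] 12.89 [[687.0, 180.0], [734.0, -24.0], [739.0, -23.0], [693.0, 181.0]]
side blue 1882.5 [648.1  71.7] [129.9 208.9] 12.68 [[562.0, 159.0], [608.0, -44.0], [734.0, -16.0], [688.0, 188.0]]
side yel 116.0 [538.3 -97.9] [69.5 45.2] 4.52 [[502.0, -78.0], [505.0, -123.0], [575.0, -118.0], [571.0, -73.0]]
```

View pics/topc.png

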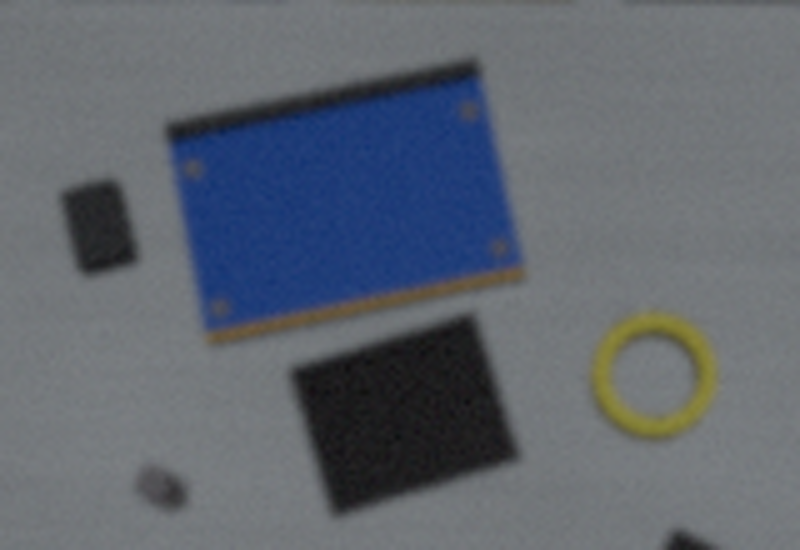

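View pics/sidec.png

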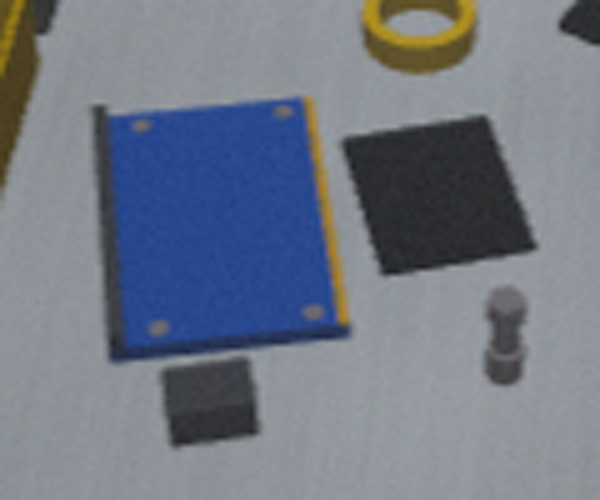

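```bash
cat >> h.py <<'E'
from scipy.spatial.transform import Rotation as Ro
PY=0.2211; PO=np.array([582.5,54.5,0.])
PR=Ro.from_euler('z',PY).as_matrix()
def st():
    o=telemetry.get_obs(); R=Ro.from_rotvec(o["orientation"]).as_matrix()
    yaw=np.arctan2(R[1,0],R[0,0]); P=PR.T@(np.array(o["ee_pos"])-PO)
    print("t",round(o["t"],2),"plateTCP",P.round(1),"tipz",round(P[2]-80,1),"toolx yaw rel plate",round((yaw-PY)%(2*np.pi),4),"F(plate)",(PR.T@np.array(o["ft_force"])).round(1),"w",round(o["width"],1), "q",np.round(o["qpos"],2))
    return o,R
def plan(x,y,z):
    o,R=st(); d=PO+PR@np.array([x,y,z])-np.array(o["ee_pos"]); print("tool delta m",(R.T@d/1000).round(4))
E
python3 -c "
from h import *
plan(-145,-11,220)"
```

```text
t 0.25 plateTCP [-250.6  605.3  302.3] tipz 222.3 toolx yaw rel plate 2.5857 F(plate) [-0.1  0.5  0.2] w 87.7 q [ 1.22  0.42  1.63  0.    1.09 -0.02]
tool delta m [-0.4149 -0.4677  0.0826]
```

Request:
send_rows --pt "0 0 0 -0.14 0.6" --pt "0 0 0 -0.14 0.6" --pt "0 0 0 -0.14 0.6" --pt "0 0 0 -0.13 0.6" --pt "0 0 0 0 0.6"

```text
t: 0.75
ee_pos: [205.3, 590.2, 302.6]
orientation: [0.339, -3.123, 0.0]
ft_force: [0.2, 0.1, -0.2]
width: 70.2
```

```bash
python3 -c "
from h import *
plan(-145,-11,220)"
```

```text
t 0.75 plateTCP [-250.5  605.4  302.6] tipz 222.6 toolx yaw rel plate 3.1368 F(plate) [ 0.2  0.  -0.2] w 70.2 q [ 1.22  0.42  1.63 -0.    1.09 -0.57]
tool delta m [-0.1085 -0.6159  0.0827]
```

Request:
send_rows --pt "-0.007 -0.041 0 0 0.6" --pt "-0.007 -0.041 0 0 0.6" --pt "-0.007 -0.041 0 0 0.6" --pt "-0.007 -0.041 0 0 0.6" --pt "-0.007 -0.041 0 0 0.6"

```text
t: 1.25
ee_pos: [283.6, 396.0, 302.7]
orientation: [-0.332, 3.124, 0.0]
ft_force: [1.1, -0.5, 0.6]
width: 70.2
```

Request:
send_rows --pt "-0.007 -0.041 0 0 0.6" --pt "-0.007 -0.041 0 0 0.6" --pt "-0.007 -0.041 0 0 0.6" --pt "-0.007 -0.041 0 0 0.6" --pt "-0.007 -0.041 0 0 0.6"

```text
t: 1.75
ee_pos: [361.6, 203.2, 302.9]
orientation: [-0.331, 3.123, 0.0]
ft_force: [-0.0, -0.8, -1.2]
width: 70.3
```

Request:
send_rows --pt "-0.007 -0.041 0 0 0.6" --pt "-0.007 -0.041 0 0 0.6" --pt "-0.007 -0.041 0 0 0.6" --pt "-0.007 -0.041 0 0 0.6" --pt "-0.007 -0.041 0 0 0.6"

```text
t: 2.25
ee_pos: [439.7, 10.2, 302.9]
orientation: [-0.331, 3.123, 0.0]
ft_force: [0.7, -0.5, -0.4]
width: 70.1
```

```bash
python3 -c "
from h import *
plan(-145,-11,85)"
```

```text
t 2.25 plateTCP [-149.1  -11.9  302.9] tipz 222.9 toolx yaw rel plate 3.1314 F(plate) [ 0.6 -0.7 -0.4] w 70.1 q [-0.    0.15  2.02  0.    0.97 -1.79]
tool delta m [-0.0039  0.001   0.2179]
```

Request:
send_rows --pt "0 0 0.045 -0.01 0.6" --pt "0 0 0.045 0 0.6" --pt "0 0 0.045 0 0.6" --pt "0 0 0.035 0 0.6" --pt "0 0 0.02 0 0.6"

```text
t: 2.75
ee_pos: [438.1, 11.8, 110.2]
orientation: [0.346, -3.119, -0.001]
ft_force: [-0.4, 0.2, -0.1]
width: 70.0
```

```bash
python3 - <<'E'
from h import *
st()
for n in ["wrist","side"]:
    im=get_image(n);c=im["color"]
    if n=="side": c=cv2.resize(c[150:350,230:550],None,fx=2.5,fy=2.5)
    cv2.imwrite(f"pics/{n}1.png",c)
E
```

```text
t 2.75 plateTCP [-150.2  -10.   110.2] tipz 30.2 toolx yaw rel plate 3.1414 F(plate) [-0.3  0.3 -0.1] w 70.0 q [-0.    0.51  2.13  0.    0.5  -1.79]
```

View pics/wrist1.png

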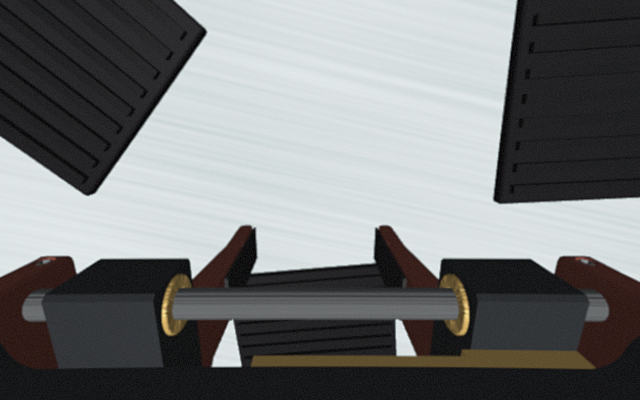

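View pics/side1.png

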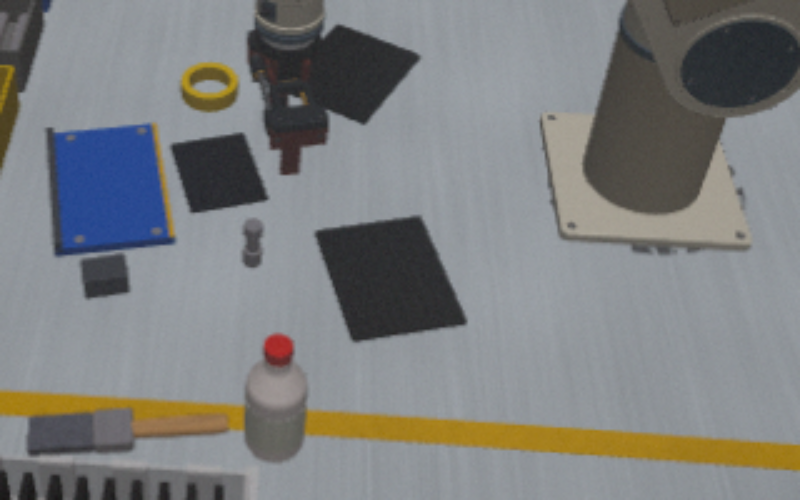

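The wrist view shows the cover's near edge at (235–390, 270), centred between the open fingers. I'll go lower.

Request:
send_rows --pt "0 0 0.014 0 0.6" --pt "0 0 0.012 0 0.6" --pt "0 0 0.001 0 0.6" --pt "0 0 0 0 0.6"

```text
t: 3.25
ee_pos: [439.5, 11.9, 86.1]
orientation: [-0.352, 3.122, -0.0]
ft_force: [0.0, -0.5, 0.4]
width: 70.3
```

```bash
python3 -c "
from h import *
st()"
```

```text
t 3.25 plateTCP [-148.9  -10.2   86.1] tipz 6.1 toolx yaw rel plate 3.145 F(plate) [-0.1 -0.4  0.4] w 70.3 q [ 0.    0.57  2.13 -0.    0.44 -1.8 ]
```

Request:
send_rows --pt "0 0 0.003 0 0.6" --pt "0 0 0.001 0 0.6" --pt "0 0 0 0 0.6"

```text
t: 3.55
ee_pos: [439.4, 11.9, 81.9]
orientation: [-0.353, 3.121, -0.0]
ft_force: [1.2, -0.5, 0.0]
width: 70.1
```

Request:
send_rows --pt "-0.004 0 0 0 0.6" --pt "-0.004 0 0 0 0.6" --pt "-0.004 0 0 0 0.6" --pt "-0.004 0 0 0 0.6" --pt "0 0 0 0 0.6"

```text
t: 4.05
ee_pos: [455.5, 15.6, 81.7]
orientation: [-0.353, 3.121, -0.0]
ft_force: [-0.5, -0.2, 0.6]
width: 70.3
```

```bash
python3 -c "
from h import *
st()"
```

```text
t 4.05 plateTCP [-132.5  -10.1   81.7] tipz 1.7 toolx yaw rel plate 3.1459 F(plate) [-0.5 -0.1  0.6] w 70.3 q [ 0.01  0.59  2.1   0.    0.45 -1.79]
```

Request:
send_rows --pt "-0.004 0 0 0 0.6" --pt "-0.004 0 0 0 0.6" --pt "-0.004 0 0 0 0.6" --pt "-0.004 0 0 0 0.6" --pt "-0.004 0 0 0 0.6"

```text
t: 4.55
ee_pos: [474.7, 20.0, 81.6]
orientation: [0.353, -3.122, 0.0]
ft_force: [-0.3, -0.3, -0.3]
width: 70.5
```

```bash
python3 -c "
from h import *
st()
for n in ['top','side']:
    c=get_image(n)['color']
    c=c[120:230,220:380] if n=='top' else c[160:270,230:390]
    cv2.imwrite(f'pics/{n}2.png',cv2.resize(c,None,fx=5,fy=5,interpolation=cv2.INTER_CUBIC))"
```

```text
t 4.55 plateTCP [-112.8  -10.    81.6] tipz 1.6 toolx yaw rel plate 3.1456 F(plate) [-0.4 -0.2 -0.3] w 70.5 q [ 0.02  0.6   2.06 -0.    0.48 -1.78]
```

View pics/top2.png

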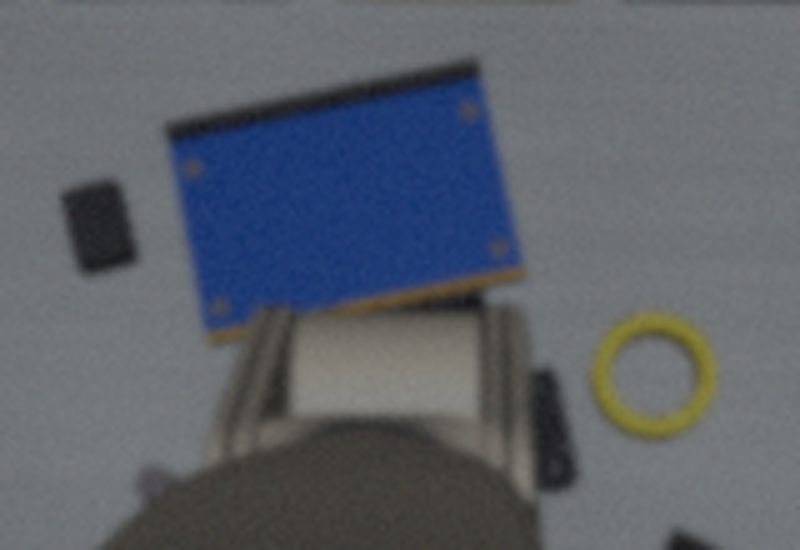

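View pics/side2.png

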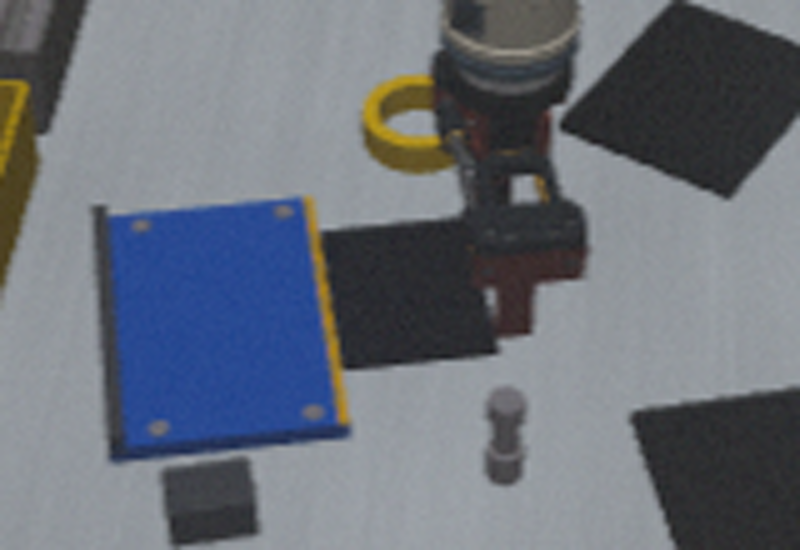

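The cover has squared up and is a few mm short of the step (its far edge is at about x=335 in the side crop). I'll push on gently and watch the force.

Request:
send_rows --pt "-0.002 0 0 0 0.6" --pt "-0.002 0 0 0 0.6" --pt "-0.001 0 0 0 0.6" --pt "0 0 0 0 0.6"

```text
t: 5.05
ee_pos: [477.0, 20.8, 81.4]
orientation: [0.352, -3.117, -0.0]
ft_force: [-5.5, -2.3, 5.8]
width: 70.0
```

Request:
send_rows --pt "-0.001 0 0 0 0.6" --pt "-0.001 0 0 0 0.6" --pt "0 0 0 0 0.6"

```text
t: 5.35
ee_pos: [477.3, 21.0, 81.2]
orientation: [0.351, -3.113, -0.001]
ft_force: [-10.1, -4.8, 10.3]
width: 70.5
```

```bash
python3 -c "
from h import *
st()"
```

```text
t 5.35 plateTCP [-110.    -9.6   81.2] tipz 1.2 toolx yaw rel plate 3.1453 F(plate) [-10.9  -2.5  10.3] w 70.5 q [ 0.02  0.61  2.05 -0.    0.5  -1.78]
```

Butted: about 11 N against the step. Next I drag the near edge up by friction.

Request:
send_rows --pt "0 0 -0.002 0 0.6" --pt "0 0 -0.002 0 0.6" --pt "0 0 -0.002 0 0.6" --pt "0 0 -0.002 0 0.6" --pt "0 0 0 0 0.6"

```text
t: 5.85
ee_pos: [477.3, 21.1, 88.8]
orientation: [0.351, -3.113, -0.001]
ft_force: [-8.5, -3.2, -1.7]
width: 70.3
```

```bash
python3 -c "
from h import *
st()
for n in ['side']:
    c=get_image(n)['color']
    c=c[160:270,230:390]
    cv2.imwrite(f'pics/{n}3.png',cv2.resize(c,None,fx=5,fy=5,interpolation=cv2.INTER_CUBIC))"
```

```text
t 5.85 plateTCP [-110.    -9.5   88.8] tipz 8.8 toolx yaw rel plate 3.1451 F(plate) [-9.  -1.3 -1.7] w 70.3 q [ 0.02  0.59  2.05 -0.    0.51 -1.78]
```

View pics/side3.png

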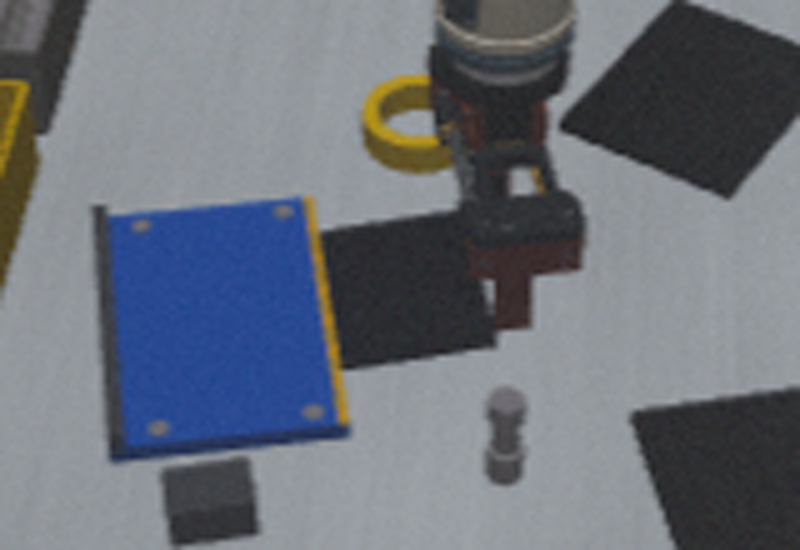

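The near edge has risen with the fingertips (its corner moved up about 8 px in the crop) and Fz is about -1.7 N. I'll continue along the arc.

Request:
send_rows --pt "0 0 -0.003 0 0.6" --pt "0 0 -0.003 0 0.6" --pt "0 0 -0.003 0 0.6" --pt "0 0 -0.003 0 0.6" --pt "-0.001 0 -0.003 0 0.6"

```text
t: 6.4
ee_pos: [478.5, 21.4, 103.8]
orientation: [0.352, -3.114, -0.001]
ft_force: [-9.1, -3.4, 0.6]
width: 70.1
```

```bash
python3 -c "
from h import *
st()
for n in ['side']:
    c=get_image(n)['color']
    c=c[160:270,230:390]
    cv2.imwrite(f'pics/{n}4.png',cv2.resize(c,None,fx=5,fy=5,interpolation=cv2.INTER_CUBIC))"
```

```text
t 6.4 plateTCP [-108.7   -9.5  103.8] tipz 23.8 toolx yaw rel plate 3.1453 F(plate) [-9.7 -1.3  0.6] w 70.1 q [ 0.02  0.56  2.04 -0.    0.55 -1.78]
```

View pics/side4.png

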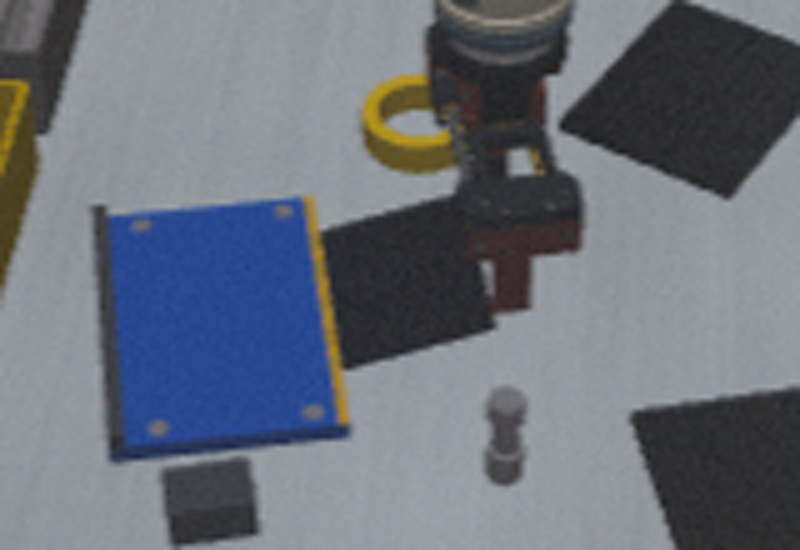

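Request:
send_rows --pt "0 0 -0.0035 0 0.6" --pt "-0.0005 0 -0.0035 0 0.6" --pt "-0.0005 0 -0.0035 0 0.6" --pt "-0.001 0 -0.004 0 0.6" --pt "-0.001 0 -0.004 0 0.6"

```text
t: 6.95
ee_pos: [482.9, 22.3, 122.7]
orientation: [0.352, -3.117, -0.001]
ft_force: [-5.3, -0.3, 0.7]
width: 70.2
```

```bash
python3 -c "
from h import *
st()
for n in ['side']:
    c=get_image(n)['color']
    c=c[160:270,230:390]
    cv2.imwrite(f'pics/{n}5.png',cv2.resize(c,None,fx=5,fy=5,interpolation=cv2.INTER_CUBIC))"
```

```text
t 6.95 plateTCP [-104.2   -9.6  122.7] tipz 42.7 toolx yaw rel plate 3.1455 F(plate) [-5.2  0.8  0.7] w 70.2 q [ 0.02  0.52  2.03 -0.    0.59 -1.77]
```

View pics/side5.png

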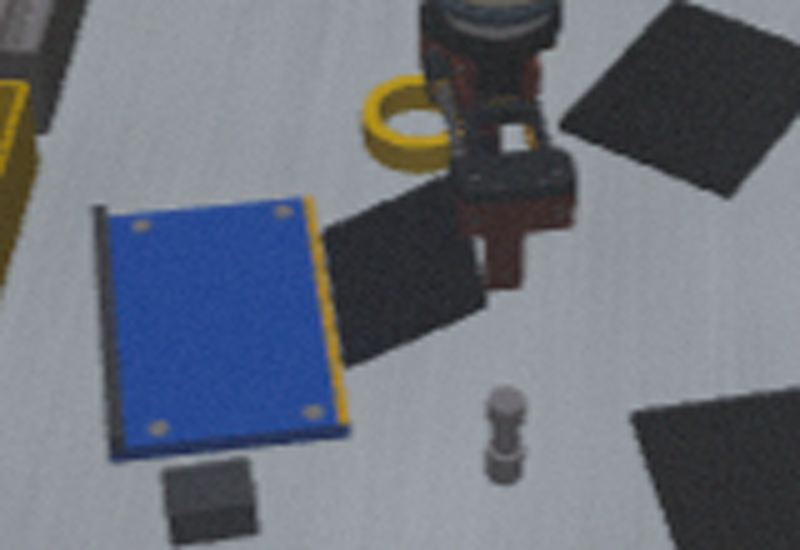

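Request:
send_rows --pt "-0.0015 0 -0.0035 0 0.6" --pt "-0.0015 0 -0.0035 0 0.6" --pt "-0.002 0 -0.0035 0 0.6" --pt "-0.002 0 -0.0035 0 0.6" --pt "-0.0025 0 -0.0035 0 0.6"

```text
t: 7.5
ee_pos: [493.0, 24.4, 140.6]
orientation: [0.353, -3.118, -0.0]
ft_force: [-5.8, -1.4, 2.9]
width: 70.6
```

```bash
python3 -c "
from h import *
st()
for n in ['side']:
    c=get_image(n)['color']
    c=c[160:270,230:390]
    cv2.imwrite(f'pics/{n}6.png',cv2.resize(c,None,fx=5,fy=5,interpolation=cv2.INTER_CUBIC))"
```

```text
t 7.5 plateTCP [-94.   -9.7 140.6] tipz 60.6 toolx yaw rel plate 3.1457 F(plate) [-5.9 -0.1  2.9] w 70.6 q [ 0.03  0.5   2.01 -0.    0.64 -1.77]
```

View pics/side6.png

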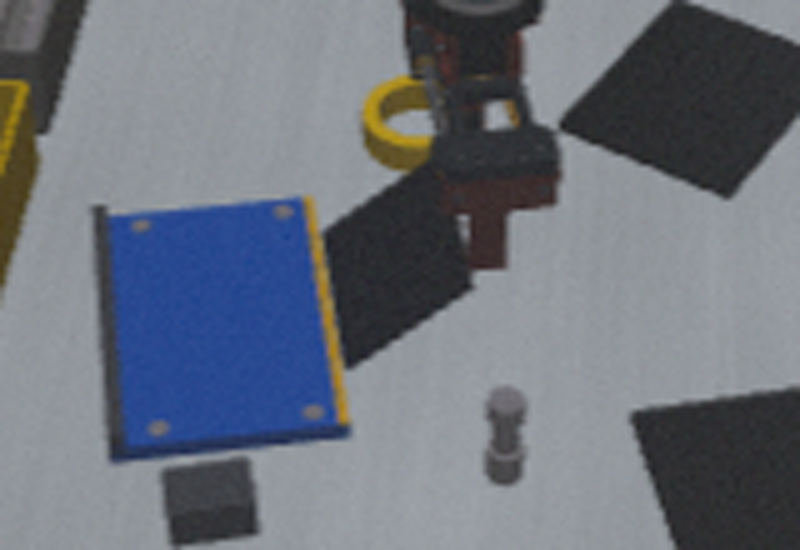

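Request:
send_rows --pt "-0.0025 0 -0.004 0 0.6" --pt "-0.003 0 -0.004 0 0.6" --pt "-0.0035 0 -0.004 0 0.6" --pt "-0.0035 0 -0.0035 0 0.6" --pt "-0.004 0 -0.0035 0 0.6"

```text
t: 8.05
ee_pos: [511.3, 28.3, 160.2]
orientation: [-0.353, 3.12, -0.0]
ft_force: [-0.7, 0.5, 0.6]
width: 70.8
```

```bash
python3 -c "
from h import *
st()
for n in ['side']:
    c=get_image(n)['color']
    c=c[160:270,230:390]
    cv2.imwrite(f'pics/{n}7.png',cv2.resize(c,None,fx=5,fy=5,interpolation=cv2.INTER_CUBIC))"
```

```text
t 8.05 plateTCP [-75.2  -9.9 160.2] tipz 80.2 toolx yaw rel plate 3.1458 F(plate) [-0.6  0.6  0.6] w 70.8 q [ 0.03  0.48  1.97  0.    0.69 -1.76]
```

View pics/side7.png

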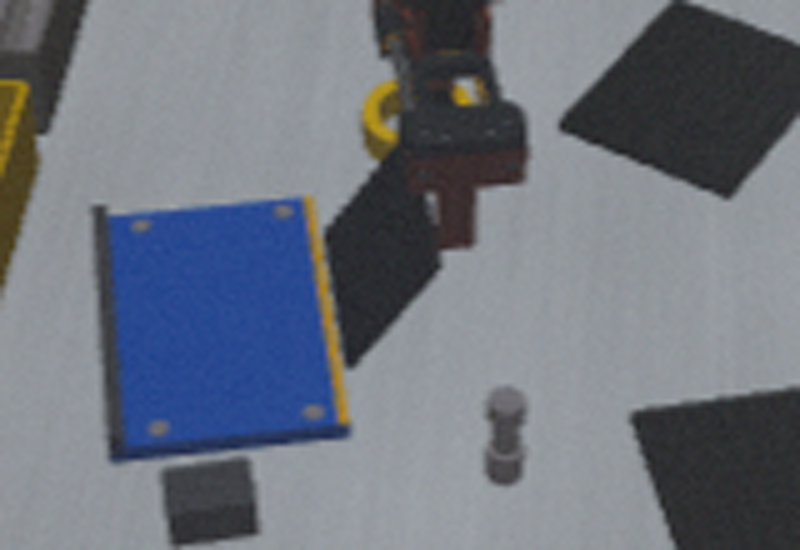

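Request:
send_rows --pt "-0.005 0 -0.0015 0 0.6" --pt "-0.005 0 -0.0015 0 0.6" --pt "-0.005 0 -0.0015 0 0.6" --pt "-0.005 0 -0.0015 0 0.6" --pt "-0.004 0 -0.001 0 0.6"

```text
t: 8.6
ee_pos: [531.8, 33.0, 169.1]
orientation: [0.353, -3.116, 0.001]
ft_force: [-21.5, -4.3, 48.0]
width: 70.4
```

```bash
python3 -c "
from h import *
st()
for n in ['side']:
    c=get_image(n)['color']
    c=c[160:270,230:390]
    cv2.imwrite(f'pics/{n}8.png',cv2.resize(c,None,fx=5,fy=5,interpolation=cv2.INTER_CUBIC))"
```

```text
t 8.6 plateTCP [-54.2  -9.8 169.1] tipz 89.1 toolx yaw rel plate 3.1461 F(plate) [-21.9   0.5  48. ] w 70.4 q [ 0.04  0.49  1.91 -0.    0.74 -1.76]
```

View pics/side8.png

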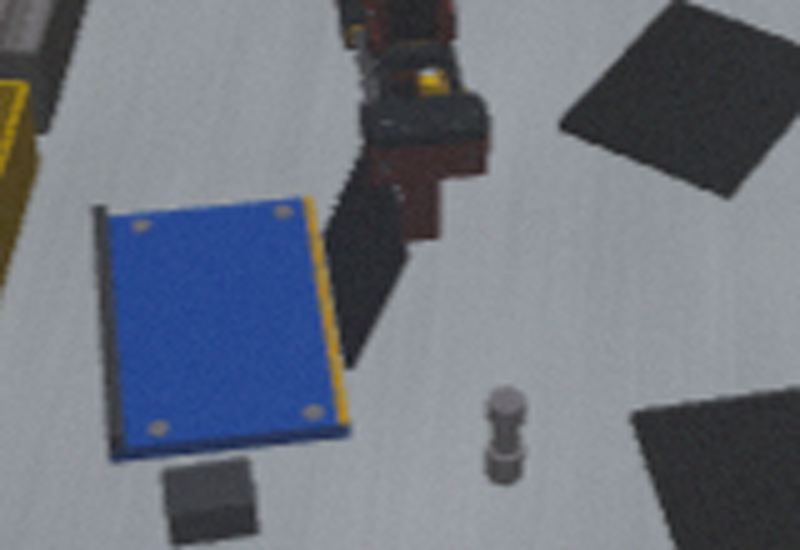

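The fingertips have come onto the top of the edge face (side crop: tip at (440,240), cover corner at (408,255)) and press down with 48 N. I'll ease off upward.

Request:
send_rows --pt "0.001 0 -0.002 0 0.6"

```text
t: 8.75
ee_pos: [533.3, 33.4, 170.8]
orientation: [-0.353, 3.12, -0.0]
ft_force: [-3.4, -0.1, 9.1]
width: 70.1
```

```bash
python3 -c "
from h import *
st()"
```

```text
t 8.75 plateTCP [-52.7  -9.8 170.8] tipz 90.8 toolx yaw rel plate 3.1458 F(plate) [-3.3  0.6  9.1] w 70.1 q [ 0.04  0.49  1.91 -0.    0.74 -1.76]
```

Request:
send_rows --pt "-0.003 0 -0.0013 0 0.6" --pt "-0.003 0 -0.001 0 0.6"

```text
t: 8.95
ee_pos: [539.5, 34.7, 172.6]
orientation: [-0.353, 3.12, -0.0]
ft_force: [-5.0, -0.8, 15.4]
width: 70.3
```

```bash
python3 -c "
from h import *
st()
for n in ['side']:
    c=get_image(n)['color']
    c=c[160:270,230:390]
    cv2.imwrite(f'pics/{n}9.png',cv2.resize(c,None,fx=5,fy=5,interpolation=cv2.INTER_CUBIC))"
```

```text
t 8.95 plateTCP [-46.3  -9.9 172.6] tipz 92.6 toolx yaw rel plate 3.1457 F(plate) [-5.   0.4 15.4] w 70.3 q [ 0.04  0.49  1.9  -0.    0.75 -1.75]
```

View pics/side9.png

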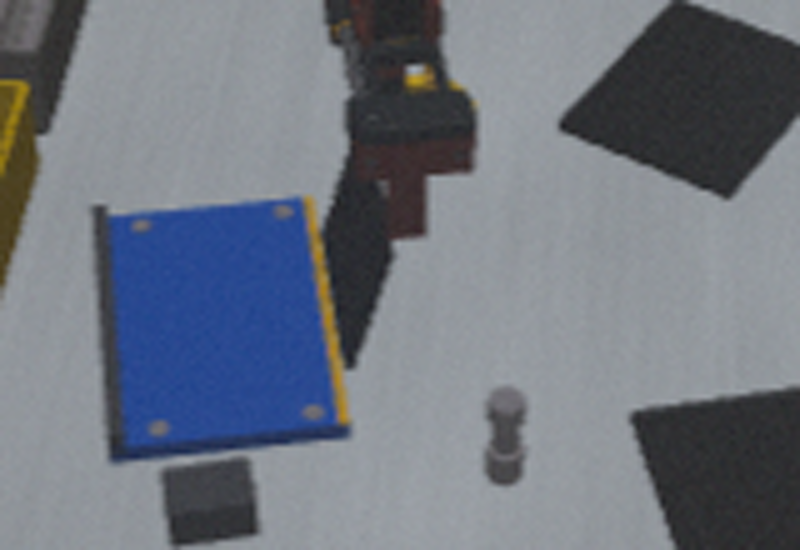

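Working: the cover is at about 75°. I'll carry on with a bit more rise to keep the down force light.

Request:
send_rows --pt "-0.003 0 -0.0013 0 0.6" --pt "-0.003 0 -0.001 0 0.6"

```text
t: 9.2
ee_pos: [545.8, 36.2, 174.5]
orientation: [-0.353, 3.119, -0.0]
ft_force: [-2.7, -0.6, 6.5]
width: 70.2
```

```bash
python3 -c "
from h import *
st()"
```

```text
t 9.2 plateTCP [-39.8  -9.8 174.5] tipz 94.5 toolx yaw rel plate 3.1457 F(plate) [-2.7  0.   6.5] w 70.2 q [ 0.04  0.49  1.88  0.    0.76 -1.75]
```

Request:
send_rows --pt "-0.003 0 -0.0007 0 0.6" --pt "-0.003 0 -0.0005 0 0.6"

```text
t: 9.4
ee_pos: [551.8, 37.5, 175.4]
orientation: [-0.353, 3.119, -0.0]
ft_force: [-0.8, 0.6, 6.1]
width: 70.2
```

```bash
python3 -c "
from h import *
st()
for n in ['side']:
    c=get_image(n)['color']
    c=c[160:270,230:390]
    cv2.imwrite(f'pics/{n}10.png',cv2.resize(c,None,fx=5,fy=5,interpolation=cv2.INTER_CUBIC))"
```

```text
t 9.4 plateTCP [-33.7  -9.8 175.4] tipz 95.4 toolx yaw rel plate 3.1457 F(plate) [-0.6  0.8  6.1] w 70.2 q [ 0.05  0.5   1.87  0.    0.77 -1.75]
```

View pics/side10.png

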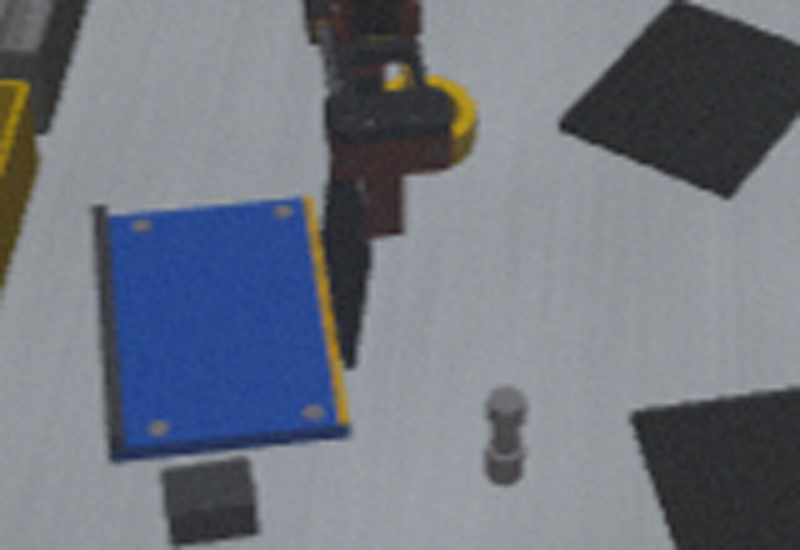

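Request:
send_rows --pt "-0.003 0 -0.0003 0 0.6" --pt "-0.003 0 -0.0002 0 0.6"

```text
t: 9.65
ee_pos: [557.8, 38.9, 175.9]
orientation: [-0.353, 3.118, -0.0]
ft_force: [-0.7, -0.6, 6.2]
width: 70.1
```

```bash
python3 -c "
from h import *
st()
for n in ['side']:
    c=get_image(n)['color']
    c=c[160:270,230:390]
    cv2.imwrite(f'pics/{n}11.png',cv2.resize(c,None,fx=5,fy=5,interpolation=cv2.INTER_CUBIC))"
```

```text
t 9.65 plateTCP [-27.5  -9.8 175.9] tipz 95.9 toolx yaw rel plate 3.1457 F(plate) [-0.9 -0.5  6.2] w 70.1 q [ 0.05  0.51  1.86  0.    0.78 -1.75]
```

View pics/side11.png

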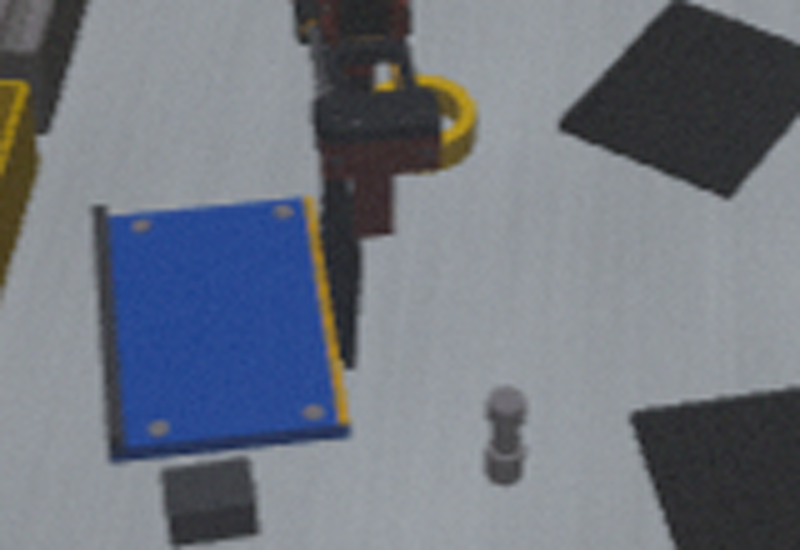

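Request:
send_rows --pt "-0.003 0 0 0 0.6" --pt "-0.003 0 0 0 0.6"

```text
t: 9.9
ee_pos: [563.9, 40.3, 176.1]
orientation: [-0.353, 3.118, -0.0]
ft_force: [-0.0, 0.3, 6.5]
width: 70.1
```

```bash
python3 -c "
from h import *
st()
for n in ['side']:
    c=get_image(n)['color']
    c=c[160:270,230:390]
    cv2.imwrite(f'pics/{n}12.png',cv2.resize(c,None,fx=5,fy=5,interpolation=cv2.INTER_CUBIC))"
```

```text
t 9.9 plateTCP [-21.2  -9.8 176.1] tipz 96.1 toolx yaw rel plate 3.1457 F(plate) [0.  0.3 6.5] w 70.1 q [ 0.05  0.51  1.84  0.    0.78 -1.75]
```

View pics/side12.png

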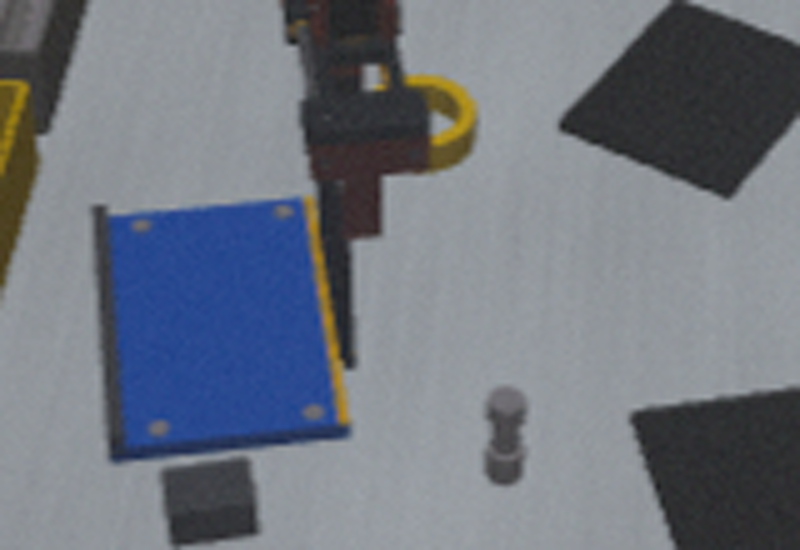

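The cover stands upright against the step. I'll lift clear, back off, drop lower, and check.

Request:
send_rows --pt "0 0 -0.006 0 0.6" --pt "0 0 -0.006 0 0.6" --pt "0.015 0 0 0 0.6" --pt "0.015 0 0 0 0.6"

```text
t: 10.35
ee_pos: [533.0, 33.3, 187.5]
orientation: [-0.353, 3.12, -0.0]
ft_force: [-0.3, 0.4, 0.4]
width: 70.1
```

```bash
python3 -c "
from h import *
st()
for n in ['side']:
    c=get_image(n)['color']
    c=c[160:270,230:390]
    cv2.imwrite(f'pics/{n}13.png',cv2.resize(c,None,fx=5,fy=5,interpolation=cv2.INTER_CUBIC))"
```

```text
t 10.35 plateTCP [-52.9  -9.8 187.5] tipz 107.5 toolx yaw rel plate 3.1457 F(plate) [-0.2  0.4  0.4] w 70.1 q [ 0.04  0.46  1.91  0.    0.77 -1.76]
```

View pics/side13.png

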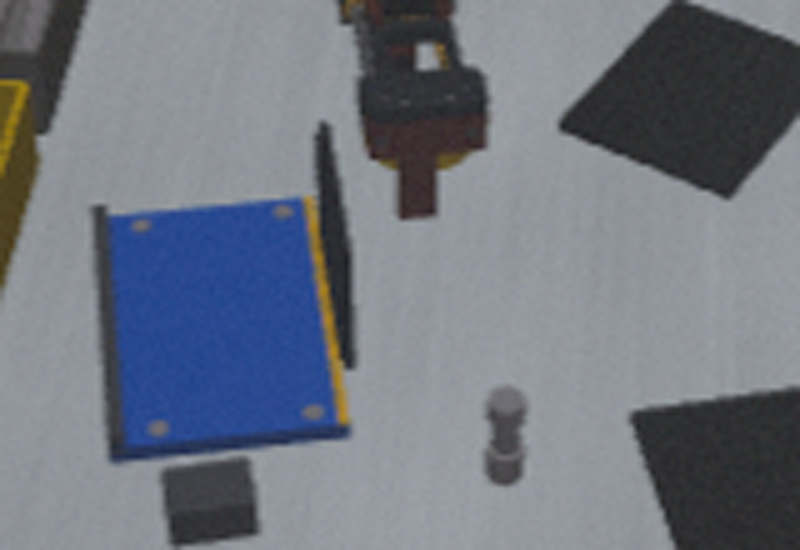

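It stands alone (black line from (322,125) to (350,365)). I'll lower the fingers behind it and push the top over gently.

Request:
send_rows --pt "0 0 0.015 0 0.6" --pt "0 0 0.015 0 0.6" --pt "-0.008 0 0.002 0 0.6" --pt "-0.008 0 0 0 0.6"

```text
t: 10.8
ee_pos: [549.3, 37.1, 155.0]
orientation: [0.353, -3.122, -0.0]
ft_force: [-0.3, 0.3, 0.7]
width: 70.6
```

Request:
send_rows --pt "-0.004 0 0 0 0.6" --pt "-0.004 0 0 0 0.6" --pt "-0.004 0 0 0 0.6" --pt "-0.004 0 0 0 0.6"

```text
t: 11.2
ee_pos: [564.4, 40.6, 155.3]
orientation: [-0.353, 3.121, -0.0]
ft_force: [-0.7, -0.0, -0.1]
width: 70.3
```

```bash
python3 -c "
from h import *
st()
for n in ['side']:
    c=get_image(n)['color']
    c=c[160:270,230:390]
    cv2.imwrite(f'pics/{n}14.png',cv2.resize(c,None,fx=5,fy=5,interpolation=cv2.INTER_CUBIC))"
```

```text
t 11.2 plateTCP [-20.7  -9.6 155.3] tipz 75.3 toolx yaw rel plate 3.1458 F(plate) [-0.7  0.1 -0.1] w 70.3 q [ 0.05  0.55  1.85 -0.    0.75 -1.75]
```

View pics/side14.png

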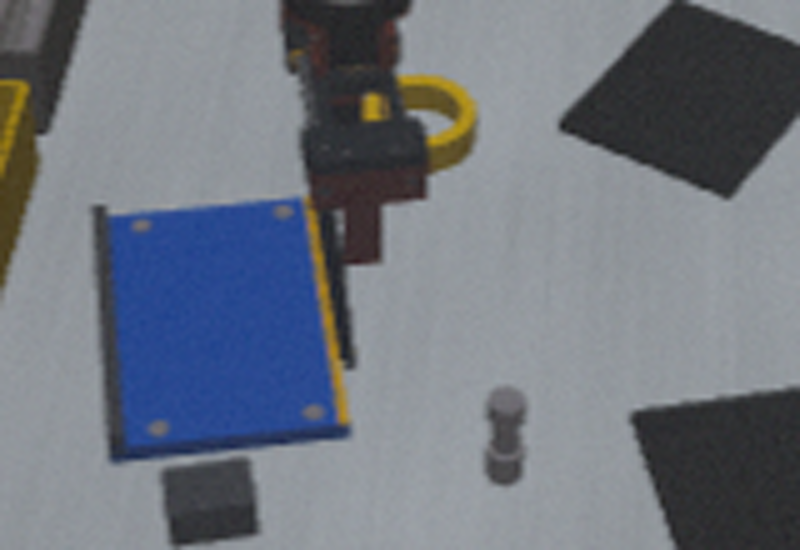

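Request:
send_rows --pt "-0.003 0 0 0 0.6" --pt "-0.003 0 0 0 0.6" --pt "-0.003 0 0 0 0.6" --pt "-0.003 0 0 0 0.6"

```text
t: 11.65
ee_pos: [575.9, 43.2, 155.0]
orientation: [-0.353, 3.122, -0.0]
ft_force: [0.2, -0.1, -0.3]
width: 70.3
```

```bash
python3 -c "
from h import *
st()
for n in ['side']:
    c=get_image(n)['color']
    c=c[160:270,230:390]
    cv2.imwrite(f'pics/{n}15.png',cv2.resize(c,None,fx=5,fy=5,interpolation=cv2.INTER_CUBIC))"
```

```text
t 11.65 plateTCP [ -8.9  -9.6 155. ] tipz 75.0 toolx yaw rel plate 3.1457 F(plate) [ 0.2 -0.1 -0.3] w 70.3 q [ 0.05  0.56  1.82 -0.    0.76 -1.74]
```

View pics/side15.png

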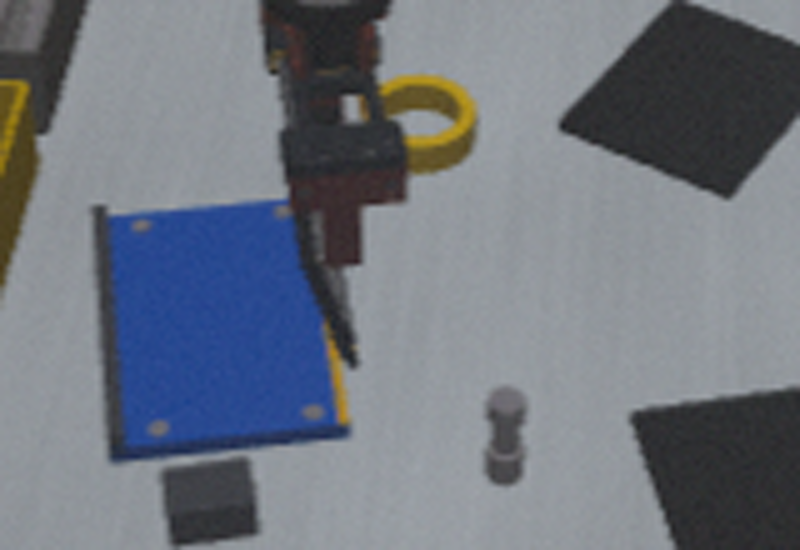

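The cover is tilting over the step, with the silver pad side now visible at (335,290). It's probably starting to fall, so I'll push a touch more.

Request:
send_rows --pt "-0.003 0 0 0 0.6" --pt "-0.003 0 0 0 0.6" --pt "0 0 0 0 0.6"

```text
t: 12.0
ee_pos: [582.0, 44.6, 155.0]
orientation: [-0.353, 3.121, -0.0]
ft_force: [-0.3, -0.1, 0.3]
width: 70.4
```

```bash
python3 -c "
from h import *
st()
for n in ['side']:
    c=get_image(n)['color']
    c=c[160:270,230:390]
    cv2.imwrite(f'pics/{n}16.png',cv2.resize(c,None,fx=5,fy=5,interpolation=cv2.INTER_CUBIC))"
```

```text
t 12.0 plateTCP [ -2.7  -9.6 155. ] tipz 75.0 toolx yaw rel plate 3.1458 F(plate) [-0.3 -0.1  0.3] w 70.4 q [ 0.06  0.57  1.81 -0.    0.77 -1.74]
```

View pics/side16.png

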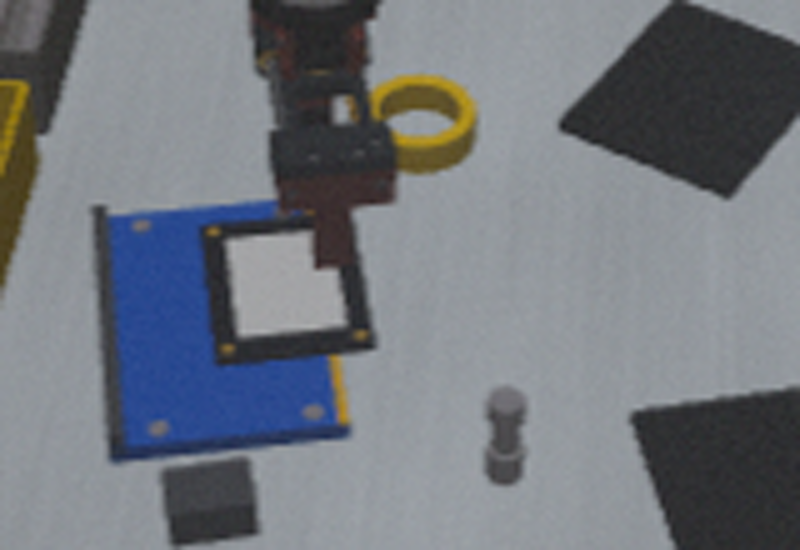

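It lies flat on the plate, silver pad up, at (290,290) in the crop, overhanging the step a little. I'll back off, descend behind it, and push it to the fence.

Request:
send_rows --pt "0.015 0 0 0 0.6" --pt "0.015 0 0 0 0.6" --pt "0.015 0 0 0 0.6" --pt "0.01 0 0 0 0.6" --pt "0 0 0.015 0 0.6"

```text
t: 12.55
ee_pos: [527.6, 32.0, 141.1]
orientation: [-0.352, 3.12, -0.0]
ft_force: [0.3, -0.4, 0.4]
width: 69.8
```

Request:
send_rows --pt "0 0 0.015 0 0.6" --pt "0 0 0.015 0 0.6" --pt "0 0 0.01 0 0.6" --pt "0 0 0.004 0 0.6" --pt "0 0 0 0 0.6"

```text
t: 13.05
ee_pos: [527.7, 32.2, 95.3]
orientation: [0.353, -3.121, -0.0]
ft_force: [0.6, 0.7, -0.1]
width: 70.5
```

```bash
python3 -c "
from h import *
st()
for n in ['side']:
    im=get_image(n);c=im['color']
    d=c[160:270,230:390]
    cv2.imwrite(f'pics/{n}17.png',cv2.resize(d,None,fx=5,fy=5,interpolation=cv2.INTER_CUBIC))"
```

```text
t 13.05 plateTCP [-58.3  -9.7  95.3] tipz 15.3 toolx yaw rel plate 3.1458 F(plate) [ 0.7  0.5 -0.1] w 70.5 q [ 0.04  0.62  1.94 -0.    0.59 -1.76]
```

View pics/side17.png

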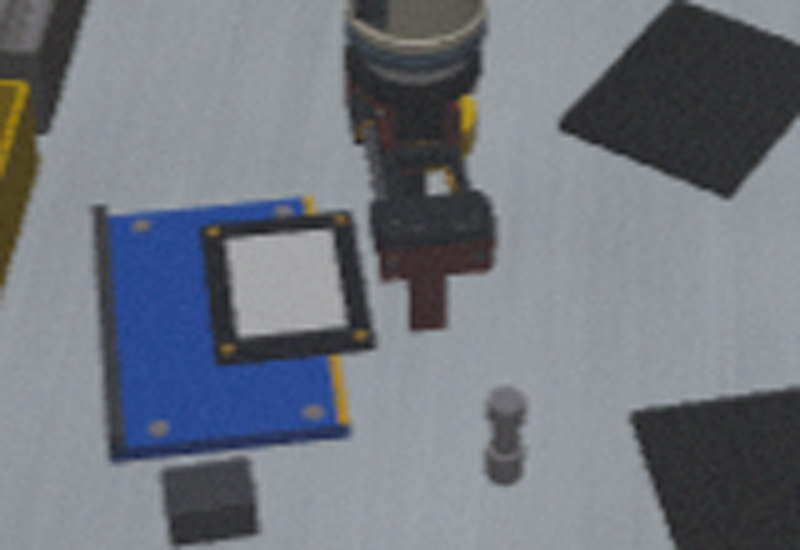

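Request:
send_rows --pt "-0.007 0 -0.001 0 0.6" --pt "-0.007 0 0 0 0.6" --pt "-0.007 0 0 0 0.6" --pt "-0.007 0 0 0 0.6" --pt "-0.007 0 0 0 0.6"

```text
t: 13.6
ee_pos: [562.4, 40.2, 97.0]
orientation: [0.353, -3.121, -0.0]
ft_force: [-2.9, -0.4, 2.2]
width: 70.3
```

Request:
send_rows --pt "-0.007 0 0 0 0.6" --pt "-0.007 0 0 0 0.6" --pt "-0.006 0 0 0 0.6" --pt "-0.006 0 0 0 0.6" --pt "0 0 0 0 0.6"

```text
t: 14.1
ee_pos: [588.6, 46.1, 97.1]
orientation: [-0.353, 3.12, -0.0]
ft_force: [-0.2, 0.4, -0.4]
width: 70.3
```

```bash
python3 -c "
from h import *
st()
for n in ['side']:
    im=get_image(n);c=im['color']
    d=c[160:270,230:390]
    cv2.imwrite(f'pics/{n}18.png',cv2.resize(d,None,fx=5,fy=5,interpolation=cv2.INTER_CUBIC))"
```

```text
t 14.1 plateTCP [ 4.1 -9.6 97.1] tipz 17.1 toolx yaw rel plate 3.1458 F(plate) [-0.1  0.4 -0.4] w 70.3 q [ 0.06  0.67  1.8   0.    0.67 -1.74]
```

View pics/side18.png

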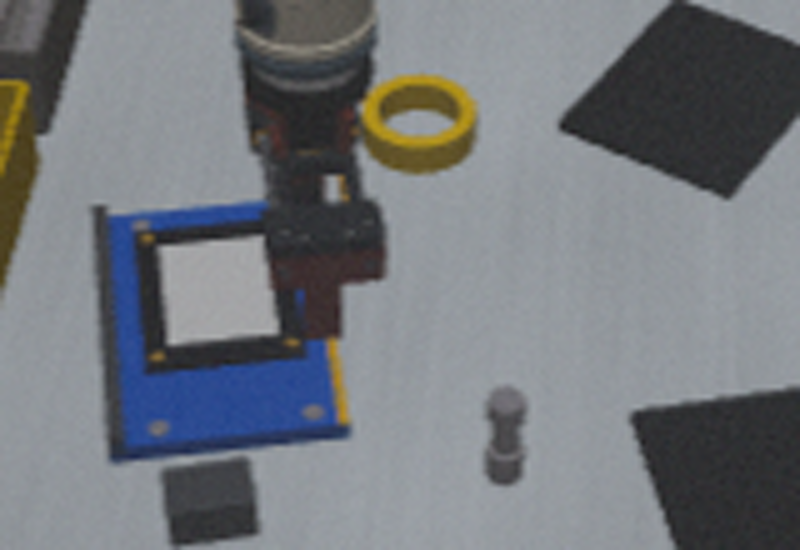

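About 17 mm remains (cover edge at x=137 px, fence face at about 110). I'll push on and then ease into contact.

Request:
send_rows --pt "-0.004 0 0 0 0.6" --pt "-0.004 0 0 0 0.6" --pt "-0.004 0 0 0 0.6" --pt "-0.002 0 0 0 0.6" --pt "0 0 0 0 0.6"

```text
t: 14.65
ee_pos: [601.5, 49.0, 97.0]
orientation: [-0.353, 3.121, -0.0]
ft_force: [0.4, 0.1, -0.0]
width: 69.9
```

Request:
send_rows --pt "-0.002 0 0 0 0.6" --pt "-0.001 0 0 0 0.6" --pt "0 0 0 0 0.6"

```text
t: 14.95
ee_pos: [603.5, 49.5, 96.9]
orientation: [0.353, -3.12, -0.0]
ft_force: [-2.8, 0.1, 3.1]
width: 70.4
```

Request:
send_rows --pt "-0.001 0 0 0 0.6" --pt "-0.001 0 0 0 0.6" --pt "0 0 0 0 0.6"

```text
t: 15.25
ee_pos: [603.9, 49.7, 96.8]
orientation: [0.352, -3.117, 0.0]
ft_force: [-9.3, -2.4, 8.2]
width: 70.1
```

```bash
python3 -c "
from h import *
st()"
```

```text
t 15.25 plateTCP [19.8 -9.4 96.8] tipz 16.8 toolx yaw rel plate 3.1457 F(plate) [-9.6 -0.3  8.2] w 70.1 q [ 0.06  0.68  1.76 -0.    0.7  -1.73]
```

Seated (about 10 N at the predicted position). I'll back off and up, then verify.

Request:
send_rows --pt "0.003 0 0 0 0.6" --pt "0.01 0 0 0 0.6" --pt "0.02 0 0 0 0.6" --pt "0.03 0 0 0 0.6" --pt "0.03 0 -0.02 0 0.6"

```text
t: 15.75
ee_pos: [513.1, 29.1, 115.6]
orientation: [0.353, -3.119, -0.0]
ft_force: [0.7, -0.9, 0.9]
width: 70.1
```

Request:
send_rows --pt "0.03 0 -0.03 0 0.6" --pt "0.03 0 -0.03 0 0.6" --pt "0.03 0 -0.03 0 0.6" --pt "0 0 -0.03 0 0.6" --pt "0 0 0 0 0.6"

```text
t: 16.25
ee_pos: [428.7, 9.0, 240.3]
orientation: [-0.352, 3.114, -0.001]
ft_force: [-0.1, 0.6, -0.6]
width: 70.0
```

```bash
python3 - <<'E'
from h import *
st()
for name in ["top","side"]:
    im=get_image(name); c=im["color"]; hsv=cv2.cvtColor(c,cv2.COLOR_BGR2HSV)
    roi=np.zeros(c.shape[:2],np.uint8)
    if name=="top": roi[130:192,250:330]=255
    else: roi[185:260,245:305]=255
    V=np.median(c[roi>0],axis=0)
    m=((hsv[...,1]<70)&(hsv[...,2]>(110 if name=="top" else 130))).astype(np.uint8)*255&roi
    dark=((hsv[...,2]<75)&(hsv[...,1]<130)).astype(np.uint8)*255&roi
    for nm,mm in (("silver",m),("dark",dark)):
        cs,_=cv2.findContours(mm,cv2.RETR_EXTERNAL,cv2.CHAIN_APPROX_NONE)
        for k in cs:
            if cv2.contourArea(k)<100: continue
            P=ray(im,k.reshape(-1,2).astype(float),22)
            Q=((P-PO)@PR)[:,:2].astype(np.float32); r=cv2.minAreaRect(Q)
            print(name,nm,np.round(r[0],1),np.round(r[1],1),round(r[2],1),"min/max",Q.min(0).round(1),Q.max(0).round(1))
    d=c[120:230,220:380] if name=="top" else c[160:270,230:390]
    cv2.imwrite(f"pics/{name}19.png",cv2.resize(d,None,fx=5,fy=5,interpolation=cv2.INTER_CUBIC))
E
```

```text
t 16.25 plateTCP [-160.   -10.6  240.3] tipz 160.3 toolx yaw rel plate 3.1454 F(plate) [-0.   0.6 -0.6] w 70.0 q [-0.01  0.23  2.1   0.    0.8  -1.8 ]
top silver [ 78.1 -14.3] [85.5 63.6] 89.4 min/max [ 46.4 -56.9] [110.1  28.5]
top silver [ 55.2 -43.5] [163.7 190.2] 77.5 min/max [ -49.6 -143.9] [139.6  55. ]
top silver [67.7 21.5] [196.6 193.2] 77.6 min/max [-16.  -95.3] [183.2 131.7]
top dark [83.2 -2.6] [103.4 193.8] 0.2 min/max [ 31.4 -99.4] [135.   94.4]
side silver [68.2 -8.5] [324.1 192.9] 82.8 min/max [ -42.9 -181.3] [155.8 164.3]
side dark [84.3  6.8] [102.2 206.5] 0.2 min/max [ 33.1 -96.2] [135.5 110.2]
```

View pics/top19.png

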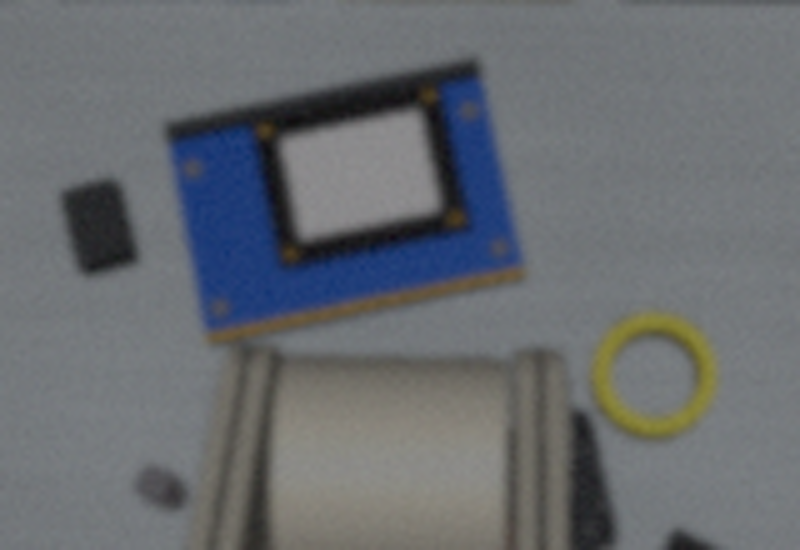

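View pics/side19.png

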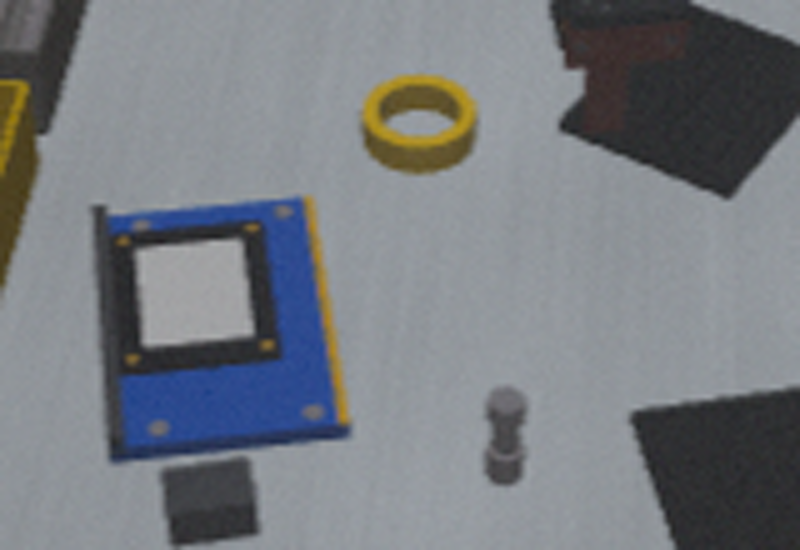

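```bash
python3 -c "
from h import *
print(ctrl.close_job())"
```

```text
the job is handed in; nothing more can be done
None
```

The cover now lies flat on the plate with its silver pad up, against the back fence, and I have handed the job in. No verdict was reported.

**What I did:** I squared the cover and pushed it against the front step with two open fingertips. I then dragged its near edge up by friction until the cover stood upright on its own. After that I pushed it over the step from behind and slid it to the fence, reaching about 10 N at the predicted position. The run took about 16 s of the 50 s allowed.

**Last checks, from the top and side pictures:**

| Check | Result | Limit |
|---|---|---|
| Gap at the fence | None visible in either view | Flush |
| Middle behind the front step | About 80 mm, from its front edge at 31–33 mm | 77–87 mm |
| Sideways offset from the plate's middle line | About -14 mm | ±40 mm |
| Skew | Under about 0.6° (0.01 rad) | 0.09 rad |

The gripper is clear of everything. The tape roll, gauge and block look unmoved in the crops. I did not check the cup, cleaner and brush, but the arm did not work near them.

**What did not go as planned:**
- **Force peak:** at about 68° of tilt the fingertips slipped onto the top of the cover's edge, and the wrist force peaked near 53 N (limit 120 N). I eased off and carried on from there.
- **Measurement offsets:** the silver-pad measurement put its centre at 78 mm, a little below the 80 mm from the cover's front edge. The finger contact point was about 4 mm further out than assumed. Both still agree with the cover being seated.

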